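# Close the rotor carton and hold the turntable's index plunger back

## Robot

A 6-joint arm with a two-finger parallel gripper is mounted at the origin on the work surface. World frame = base frame: x ahead of the robot, y to its left, z up, the work surface at z = 0. Lengths are in mm, angles in rad, forces in N, time in s.
With the tool pointing down it reaches from about 300 to 875 mm from the base axis. Payload 6.4 kg.
Tool frame: the origin (TCP) lies on the front face of the gripper's body, between the roots of the fingers; the fingertips stand 73 mm ahead of it and the grasp point (between the pads) lies 54 mm ahead of it (nose_length is the distance from the TCP to the fingertips, in mm); y points along the fingers, z is the direction in which the jaws open and shut, and the axes are right-handed (so a half turn about y gives the same grasp; the last joint's range is limited). The gripper opens to 85 mm and grips with 20 to 120 N. Pads are 22 mm wide; open, the fingers measure 114 mm over their backs; the gripper's body (76 mm by 85 mm) begins 54 mm behind the grasp point. The pads swing forward as they close: fully open they stand 13 mm farther back than shut.
Start: joints at [-1.471, 0.181, 1.607, -0, 1.354, -0.206], TCP at [173.123, -548.334, 303.888] pointing down, gripper open.
Joint ranges: [-2.99, 2.99], [-0.89, 2.07], [0.3, 2.58], [-1.14, 4.28], [0, 2.63], [-3.12, 3.12]. Speed limits (rad/s): [2.57, 2.57, 3.01, 3.14, 3.14, 3.14].

## Interface

Orientations are given as a unit quaternion [w, x, y, z].
In Python, from bench import * gives the robot as it stands.
- The arm moves only by the shell command python3 -m jog 'ROWS' [FORCE]. ROWS is JSON, a list that holds one entry, the list of rows, each a list of 7 numbers: the turn, a rotation vector about the tool's x, y, z in units of 90 degrees (1.0 is 90 degrees), then the shift along the tool's x, y, z in units of 0.5 m (1.0 is 0.5 m), then the opening, from -1 (shut) to 1 (fully open). A call has exactly 5 rows; each row is the pose to reach, as a shift and turn from the pose measured when the call began, along the tool's axes at that moment; what a row does not reach only later rows make up. A row lasts 1/8 s, in which the tool goes at most 62.5 mm and 10.7 degrees, less where a joint would pass 70% of its speed; a pose out of reach is approached as far as the arm can. A call with a number of a shift or a turn outside -1 to 1 is refused whole. A call with a gripper value outside its range is refused whole. The fingers move at their own pace and stop on an object; FORCE is the grip in N (left out, the last holds). Time passes only in rows, so rows that repeat a pose let the fingers close, or fill a call up. It gives the time, the measured TCP pose, the force and the opening at its end, in the units of the state.
- observe(): the state, without advancing time (a new reading comes with each control period).
- camera(name): name is "scene" or "side" or "wrist"; returns a dict with "pixels" (480x640x3 uint8, red, green, blue), "z_map" (480x640 float32, mm along the optical axis (not along the pixel's ray), 0 where there is no reading), "camera_matrix" (3x3 intrinsics, pixels), "k1" (the pictures are not rectified: a ray, as slopes to the right and down, at radius r is drawn at 1 + k1 r^2 times it, then the intrinsics apply), "rvec" (rotation vector, rad) and "tvec" (3), from world to camera coordinates, as OpenCV has them. Camera axes: x right, y down, z forward; pixel columns grow to the right and rows downward; lengths in mm; the calibration is good to about 2 mm. A picture is of the moment at which its call begins.
- close_job(): hands the job in, once; it reports no verdict.
The state is a dict: "time_s": time; "q": joint angles; "dq": joint speeds; "joint_efforts": joint torques, N m; "ee_pos": TCP position; "eef_rot": TCP orientation; "wrist_force": force on the tool from outside, world axes, zero at the start; "torque": the same for the moment, N m; "gripper_width": finger opening in mm.
Only numpy, scipy, OpenCV 4.12 (cv2) and the standard library are available. Lean on these libraries where they do the work, as an engineer would, in place of code of your own. Each camera call takes 0.05 s, during which the arm holds its last target. There are 200 camera calls.

## Task

The overhauled pump rotor is packed: fold the carton's two short end flaps down flat, then fold the two long flaps down flat over them. Only when the box is closed, take the red knob of the turntable's spring index plunger, pull it straight up as far as it goes so that the pin is clear of its hole, and hold it there for your colleague to turn the box to the tape: the job finishes with you still holding the knob up, box closed. Do not disturb the other things on the bench.

Things in the scene. Friction and masses are not known exactly. Their poses are not given: they have to be found in the camera images.
- turntable: blue turntable base, 370 mm across, carrying a 330 mm aluminium plate, top at 66 mm. Origin on its axis at bench level, z up; yaw within 26 deg of the world's. A blue bracket (114 mm tall, 44 mm wide, 179 to 209 mm from the axis) stands in the direction 106 deg counter-clockwise from the base's x and reaches over the rim to carry the index plunger, 150 mm from the axis
- carton: open brown carton fixed on the plate: 150 mm along its x, 200 mm along its y, 100 mm high, walls 4 mm. Origin at the centre of its underside, 68 mm above the bench, z up; its axes are parallel to the turntable's: x roughly away from the robot, y to the robot's left. A rotor lies in it, below the rim. Plate and carton cannot turn while the pin is in its hole
- short_left (a joint): end flap on the carton's +y side, rad: 0 = folded flat shut, 1.57 = upright, more = leaning outward (limit 2.3). Hinge line along the carton's x at y = +100, z = 100 mm of the carton frame (the flap's underside when shut); 74 mm deep, 142 wide, 4 thick. All flaps stay where they are left and move with under 1 N at the free edge
- short_right (a joint): short end flap on the carton's -y side, the mirror image (hinge at y = -100 mm, z = 100 mm); same meaning of the angle
- long_near (a joint): long flap on the carton's -x side (nearest the robot): hinge line along the carton's y at x = -75 mm, z = 104 mm of the carton frame; flap 74 mm deep, 198 mm wide, 4 mm thick; same meaning of the angle
- long_far (a joint): long flap on the carton's +x side (farthest from the robot), the mirror image (hinge at x = +75 mm, z = 104 mm); same meaning of the angle
- short_left_edge (a point): middle of the free edge of short_left
- short_right_edge (a point): middle of the free edge of short_right
- long_near_edge (a point): middle of the free edge of long_near
- long_far_edge (a point): middle of the free edge of long_far
- pull_knob: red round knob, 28 mm in diameter and 28 mm tall, axis vertical, on top of the index plunger; origin at the centre of its underside, 136 mm above the bench at rest. The bush below it (22 mm across, its lock nut 30 mm across) tops out at 130 mm, the bracket's arm at 114 mm.
- knob_mid (a point): centre of the red knob, on its axis, half-way up its height (150 mm above the bench at rest)
- plunger (a joint): lift of the index plunger in m: 0 = pin seated 10 mm deep in the plate's hole, 0.014 = pulled up against its stop, 4 mm clear of the plate. The spring pulls down with about 9 N at rest and 15 N at the stop; let go, it snaps back.
- tape_dispenser: blue bench tape dispenser with a roll, 150 x 60 x 117 mm, beside the turntable on the robot's right; leave alone
- pump_gear: steel herringbone gear with stub shaft, standing, 79 mm across, 88 mm tall; leave alone
- bearing_cover: blue round flanged cover lying flat, 96 mm across, 35 mm high; leave alone
- ball_bearing: steel bearing ring lying flat, 62 mm across, 16 mm high; leave alone
- oil_bottle: green bottle, 60 mm across, 170 mm tall; leave alone
- screwdriver: orange-handled screwdriver lying on the bench; leave alone
- bolt_tray: grey tray with bolts, 110 x 150 x 32 mm; leave alone

How it is judged (in metres and radians):
On the way, in this order (a step that is already met when the one before it is completed fails the run):
1. both short end flaps are folded flat while both long flaps are still up (value of joint each of short_left, short_right below 0.2 rad and value of joint each of long_near, long_far above 0.9 rad), for 0.1 s.
2. both long flaps are folded flat over the short ones, plunger still seated (value of joint each of short_left, short_right, long_near, long_far below 0.2 rad and value of joint plunger below 0.004 m), for 0.1 s.
3. the plunger is pulled fully up by its knob (value of joint plunger above 0.012 m and contact force between the fingers and pull_knob above 3 N), for 0.2 s.
At the end, for the whole second after the job is handed in: The fingers still hold the red knob (contact over 3 N) with the plunger lifted at least 12 of its 14 mm, so the pin is clear of the hole, and all four flaps lie within 0.2 rad of flat (all of step 3 and value of joint each of short_left, short_right, long_near, long_far below 0.2 rad); the arm keeps its last pose, push and grip.
It fails at once if the plunger is lifted while a flap is still open (value of joint plunger above 0.006 m and value of joint any of short_left, short_right, long_near, long_far above 0.3 rad).
It fails at once if a bystander on the bench is shifted by more than 25 mm or knocked over (distance of any of tape_dispenser, pump_gear, bearing_cover, ball_bearing, oil_bottle, screwdriver, bolt_tray from where it was at the start of the episode above 0.025 m or angle between any of oil_bottle, pump_gear, tape_dispenser's own z axis and vertical above 0.6 rad).
It also fails if it takes over 66 s, if anything falls off the work surface, if the arm or the gripper's body presses on something with over 40 N, if the wrist force passes 120 N, or if a joint passes its speed limit or range.

## Working session

There is one attempt and no reset: what is moved stays moved. The work goes in short steps, Python scripts to look and compute and a shell command to move; the robot and the scene stay as the last step left them, time stands still between calls to the robot, and variables do not carry over. Pictures are saved under pics/ and viewed, about 8 in all and at most 12, crops included, and the job is handed in when it is done.

```bash
ls; mkdir -p pics; cat > h.py <<'E'
from bench import *
import numpy as np, cv2
from scipy.spatial.transform import Rotation as R
def cloud(c):
    K=c["camera_matrix"];k1=c["k1"];z=c["z_map"]
    v,u=np.mgrid[0:480,0:640].astype(float)
    p=np.stack([u,v],-1).reshape(-1,1,2)
    n=cv2.undistortPoints(p,np.array(K,float),np.array([k1,0,0,0,0.])).reshape(480,640,2)
    X=np.dstack([n*z[...,None],z])
    Rm=R.from_rotvec(np.ravel(c["rvec"])).as_matrix()
    W=(X-np.ravel(c["tvec"]))@Rm
    W[z<=0]=np.nan
    return W
def save(c,n): cv2.imwrite(f"pics/{n}.png",cv2.cvtColor(c["pixels"],cv2.COLOR_RGB2BGR))
E
python3 - <<'E'
from h import *
s=observe();print(s)
a=camera("scene");b=camera("side")
np.savez("a.npz",**a);np.savez("b.npz",**b)
cv2.imwrite("pics/ab.png",cv2.cvtColor(cv2.resize(np.hstack([a["pixels"],b["pixels"]]),(1280,480)),cv2.COLOR_RGB2BGR)[:, :])
save(a,"scene0");save(b,"side0")
for c in (a,b):
    W=cloud(c);p=c["pixels"].astype(int);print(c["k1"],np.nanmean(W[...,2]),R.from_rotvec(np.ravel(c["rvec"])).as_matrix()[2],-R.from_rotvec(np.ravel(c["rvec"])).as_matrix().T@np.ravel(c["tvec"]))
    m=(p[...,0]>140)&(p[...,1]<60)&(p[...,2]<60)
    v,u=np.nonzero(m);print("red",m.sum(),np.median(u),np.median(v),np.nanmedian(W[m],0))
E
```

```text
pics
{'time_s': 0.0, 'q': array([-1.47130624e+00,  1.81564115e-01,  1.60804459e+00, -2.32603802e-05,
        1.35377992e+00, -2.06282511e-01]), 'dq': array([-0.00149718,  0.00023744,  0.00045085, -0.00046777, -0.00010368,
       -0.00201289]), 'joint_efforts': array([ 1.44872181e-03, -4.44857061e+01, -3.51336908e+01, -2.63992379e-04,
        8.67529248e-03,  8.27989197e-06]), 'ee_pos': array([ 173.06843247, -547.87440762,  302.95337736]), 'eef_rot': array([ 0.10771386, -0.10766212,  0.69949277, -0.69822378]), 'wrist_force': array([-0.59742758,  0.67167762,  0.08858548]), 'torque': array([-0.02139271, -0.03502082,  0.01591   ]), 'gripper_width': 85.44095602556622}
0.021252581149501956 -53.83681691925485 [-0.60089388 -0.06534051 -0.79665373] [1247.24317904   64.63038899 1069.57966236]
red 18 423.0 230.0 [495.8545481  257.65971491 164.39996071]
-0.17063017286878968 -57.86745780766971 [ 0.33408862 -0.57901164 -0.74372731] [-118.63913089 1088.08290887 1504.23599614]
red 62 326.0 185.0 [ 570.42497178 -300.38896347  132.4054671 ]
```

View pics/scene0.png

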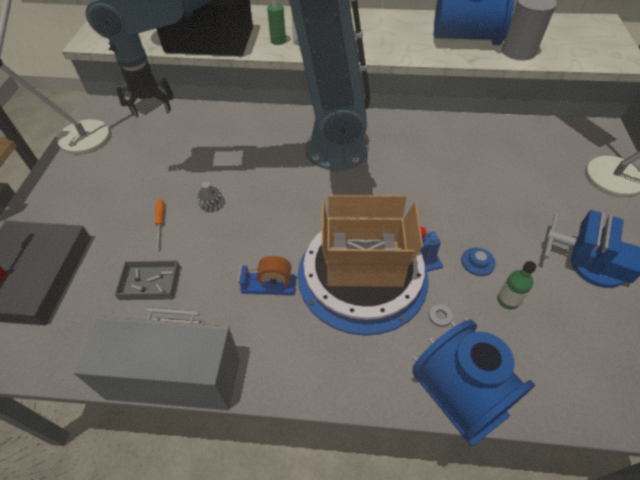

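View pics/side0.png

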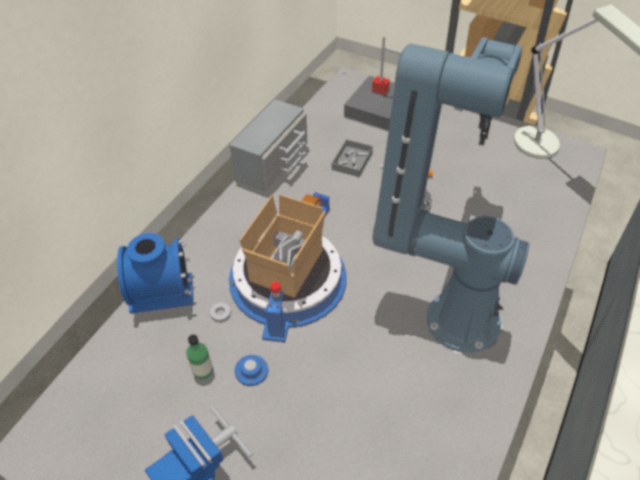

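The scene picture shows the carton at (370,240), with the knob at (423,232) and the dispenser at (270,275). The side view puts the knob at (276,288) and the carton at (285,245), all flaps roughly upright.

```bash
cat > m.py <<'E'
from h import *
def brown(c):
    hsv=cv2.cvtColor(c["pixels"],cv2.COLOR_RGB2HSV)
    return (hsv[...,0]>8)&(hsv[...,0]<20)&(hsv[...,1]>85)&(hsv[...,2]>60)
E
python3 - <<'E'
from m import *
for n in "ab":
    c=np.load(n+".npz");W=cloud(c);p=c["pixels"];hsv=cv2.cvtColor(p,cv2.COLOR_RGB2HSV)
    x,y,z=W[...,0],W[...,1],W[...,2]
    roi=(abs(x-580)<260)&(abs(y-60)<260)
    m=roi&(z>61)&(z<71)&(hsv[...,1]<60)&(hsv[...,2]>110)
    P=W[m]
    (cx,cy),r=cv2.minEnclosingCircle(P[:,:2].astype(np.float32));print(n,"plate",m.sum(),cx,cy,r)
    P0=P[:,:2]; 
    A=np.c_[2*P0,np.ones(len(P0))];
    m=roi&(hsv[...,1]>170)&((hsv[...,0]<6)|(hsv[...,0]>174))&(hsv[...,2]>80)
    v,u=np.nonzero(m);print("knob",m.sum(),u.mean(),v.mean(),np.nanmedian(W[m],0),np.nanmin(W[m],0),np.nanmax(W[m],0))
    m=roi&brown(c)&(z>75)&(z<300)
    B=W[m];print("brown",len(B),np.percentile(B,[2,50,98],axis=0).round())
    # rim band
    for zl,zh in((90,160),(185,200),(200,215),(215,230),(230,250)):
        q=B[(B[:,2]>zl)&(B[:,2]<zh)]
        if len(q)>20: print(zl,len(q),cv2.minAreaRect(q[:,:2].astype(np.float32)),)
E
```

```text
a plate 2190 635.6435546875 108.04722595214844 227.95884704589844
knob 24 422.5416666666667 230.29166666666666 [495.8545481  256.92712134 163.49748777] [483.44739289 253.21898227 156.23328632] [506.47970326 262.03081412 167.35714367]
brown 7621 [[ 460. -145.   81.]
 [ 569.  109.  172.]
 [ 636.  228.  245.]]
90 2906 ((550.5529174804688, 47.876739501953125), (153.2714080810547, 437.79449462890625), 4.179659366607666)
185 705 ((545.544189453125, 113.10550689697266), (166.30760192871094, 217.12326049804688), 4.367457389831543)
200 730 ((545.444091796875, 114.23174285888672), (170.68115234375, 223.7130584716797), 4.230544567108154)
215 767 ((546.1544189453125, 116.22106170654297), (172.753662109375, 227.8221435546875), 4.317689418792725)
230 1042 ((546.0040283203125, 116.3814926147461), (179.72857666015625, 235.9921875), 4.139143943786621)
b plate 1475 626.6968383789062 66.5224609375 265.168212890625
knob 60 274.8833333333333 285.5 [486.6907285  253.91042117 162.15525839] [473.36532923 238.55974185 156.32404626] [499.04207121 264.88904399 171.26460902]
brown 4820 [[ 453. -125.   82.]
 [ 554.  105.  173.]
 [ 627.  230.  244.]]
90 1854 ((544.2656860351562, 26.852127075195312), (154.08506774902344, 378.5226745605469), 4.060148239135742)
185 460 ((540.2439575195312, 111.42935943603516), (166.51084899902344, 225.80975341796875), 4.189681529998779)
200 497 ((541.2543334960938, 112.42671966552734), (170.8505859375, 235.1261444091797), 4.005937099456787)
215 505 ((541.2854614257812, 110.97515869140625), (174.5845947265625, 241.03749084472656), 3.862697124481201)
230 595 ((540.6426391601562, 115.06977081298828), (176.55584716796875, 243.25204467773438), 3.936605930328369)
```

```bash
cat >> m.py <<'E'
yaw=np.radians(4.15);C=np.array([543.,111.,68.])
Rc=R.from_euler("z",yaw).as_matrix()
def flaps(cs,show=True):
    L=np.vstack([(cloud(c)[brown(c)]-C)@Rc for c in cs]);L=L[~np.isnan(L).any(1)]
    L=L[(abs(L[:,0])<175)&(abs(L[:,1])<200)&(L[:,2]>80)&(L[:,2]<190)]
    return L
E
python3 - <<'E'
from m import *
s=observe();M=R.from_quat(s["eef_rot"],scalar_first=True).as_matrix();print(M.round(3))
for n in "ab":
    L=flaps([np.load(n+".npz")])
    for nm,ax,sg,hz in(("short_left",1,1,100),("short_right",1,-1,100),("long_near",0,-1,104),("long_far",0,1,104)):
        h=100 if ax else 75
        d=L[:,ax]*sg; o=L[:,1-ax]
        q=(abs(o)<(55 if ax else 80))&(d>h-30)&(d<h+60)
        out=[]
        for z0 in range(85,190,10):
            r=d[q&(abs(L[:,2]-z0)<5)]
            out.append((z0,len(r),round(float(np.median(r)),0) if len(r) else None))
        print(n,nm,out)
E
```

```text
[[-0.954 -0.     0.301]
 [-0.301  0.002 -0.954]
 [-0.    -1.    -0.001]]
a short_left [(85, 16, 97.0), (95, 41, 98.0), (105, 74, 102.0), (115, 55, 105.0), (125, 62, 107.0), (135, 70, 110.0), (145, 64, 113.0), (155, 78, 115.0), (165, 82, 118.0), (175, 50, 120.0), (185, 0, None)]
a short_right [(85, 0, None), (95, 13, 97.0), (105, 47, 99.0), (115, 3, 100.0), (125, 35, 102.0), (135, 8, 104.0), (145, 26, 105.0), (155, 20, 107.0), (165, 19, 108.0), (175, 68, 110.0), (185, 0, None)]
a long_near [(85, 137, 70.0), (95, 167, 69.0), (105, 131, 73.0), (115, 172, 74.0), (125, 168, 76.0), (135, 177, 76.0), (145, 181, 77.0), (155, 186, 78.0), (165, 176, 79.0), (175, 196, 80.0), (185, 1, 78.0)]
a long_far [(85, 149, 77.0), (95, 111, 76.0), (105, 80, 81.0), (115, 130, 82.0), (125, 118, 83.0), (135, 139, 85.0), (145, 123, 86.0), (155, 147, 88.0), (165, 123, 89.0), (175, 186, 90.0), (185, 3, 91.0)]
b short_left [(85, 73, 99.0), (95, 28, 102.0), (105, 49, 105.0), (115, 39, 107.0), (125, 50, 110.0), (135, 47, 113.0), (145, 48, 115.0), (155, 61, 117.0), (165, 58, 120.0), (175, 34, 121.0), (185, 0, None)]
b short_right [(85, 70, 97.0), (95, 91, 98.0), (105, 103, 101.0), (115, 87, 103.0), (125, 80, 105.0), (135, 85, 106.0), (145, 91, 107.0), (155, 89, 109.0), (165, 95, 111.0), (175, 46, 110.0), (185, 0, None)]
b long_near [(85, 50, 78.0), (95, 19, 79.0), (105, 29, 82.0), (115, 43, 83.0), (125, 44, 84.0), (135, 46, 84.0), (145, 40, 85.0), (155, 44, 86.0), (165, 50, 87.0), (175, 79, 87.0), (185, 14, 88.0)]
b long_far [(85, 58, 68.0), (95, 65, 69.0), (105, 58, 72.0), (115, 80, 74.0), (125, 93, 75.0), (135, 98, 77.0), (145, 83, 79.0), (155, 91, 80.0), (165, 92, 82.0), (175, 79, 82.0), (185, 2, 80.0)]
```

```bash
cat >> m.py <<'E'
def rel(tip,nose=73):
    """units (tool axes) from the current pose to fingertips at carton-frame point tip, jaws along carton x"""
    s=observe();M=R.from_quat(s["eef_rot"],scalar_first=True).as_matrix()
    T=np.c_[-Rc[:,1],[0,0,-1],Rc[:,0]]
    tcp=Rc@np.array(tip,float)+C+[0,0,nose]
    print("tip now",((s["ee_pos"]-[0,0,nose]-C)@Rc).round(1),"turn",(R.from_matrix(M.T@T).as_rotvec()/(np.pi/2)).round(3),"shift",(M.T@(tcp-s["ee_pos"])/500).round(3),"t",s["time_s"],"F",s["wrist_force"].round(1),"w",round(s["gripper_width"],1),"q",s["q"].round(2))
E
python3 -m jog '[[[0,-0.11,0,-0.1,0,-0.07,-1],[0,-0.22,0,-0.2,0,-0.14,-1],[0,-0.33,0,-0.3,0,-0.21,-1],[0,-0.43,0,-0.4,0,-0.28,-1],[0,-0.45,0,-0.5,0,-0.35,-1]]]' 40
python3 -c "
from m import *
rel((0,-150,157))"
```

```text
time_s: 0.72
ee_pos: [359.5, -304.0, 303.2]
eef_rot: [0.344, -0.343, 0.619, -0.617]
wrist_force: [-0.3, 0.2, 0.7]
gripper_width: -0.1
tip now [-213.  -400.6  162.2] turn [ 0.    -0.4   -0.001] shift [-0.656  0.011  0.05 ] t 0.725 F [-0.3  0.2  0.7] w -0.1 q [-0.96 -0.06  1.86  0.    1.34 -0.4 ]
```

```bash

python3 -m jog '[[[0,-0.11,0,-0.12,0,0.01,-1],[0,-0.22,0,-0.24,0,0.02,-1],[0,-0.33,0,-0.36,0.01,0.03,-1],[0,-0.4,0,-0.48,0.01,0.04,-1],[0,-0.4,0,-0.6,0.01,0.05,-1]]]'
python3 -c "
from m import *
rel((0,-150,157))"
```

```text
time_s: 1.35
ee_pos: [539.9, -60.5, 298.4]
eef_rot: [0.518, -0.518, 0.482, -0.481]
wrist_force: [0.9, -0.2, 0.3]
gripper_width: -0.1
tip now [ -15.5 -170.8  157.4] turn [ 0.     0.001 -0.001] shift [-0.042  0.001  0.031] t 1.35 F [ 0.9 -0.2  0.3] w -0.1 q [-0.33  0.12  1.69  0.    1.33 -0.4 ]
```

```bash

python3 -m jog '[[[0,0,0,-0.06,0,0.03,-1],[0,0,0,-0.1,0,0.03,-1],[0,0,0,-0.134,0.002,0.03,-1],[0,0,0,-0.168,0.014,0.03,-1],[0,0,0,-0.192,0.032,0.03,-1]]]'
python3 -c "
from m import *
rel((0,-53,104))"
```

```text
time_s: 1.98
ee_pos: [547.5, 36.8, 282.3]
eef_rot: [0.518, -0.517, 0.482, -0.481]
wrist_force: [-0.4, -0.6, -0.7]
gripper_width: 0.1
tip now [ -0.9 -74.4 141.3] turn [-0.     0.    -0.001] shift [-0.043  0.075  0.002] t 1.975 F [-0.4 -0.6 -0.7] w 0.1 q [-0.15  0.14  1.7   0.    1.3  -0.22]
```

```bash

python3 -m jog '[[[0,0,0,-0.02,0.02,0,-1],[0,0,0,-0.034,0.044,0,-1],[0,0,0,-0.044,0.066,0,-1],[0,0,0,-0.044,0.074,0,-1],[0,0,0,-0.044,0.076,0,-1]]]'
python3 -m jog '[[[0,0,0,-0.02,-0.1,0,-1],[0,0,0,-0.12,-0.18,0,-1],[0,0,0,-0.24,-0.18,0,-1],[0,0,0,-0.36,-0.18,0,-1],[0,0,0,-0.43,-0.15,0,-1]]]'
python3 - <<'E'
from m import *
a=camera("scene");save(a,"s1")
b=camera("side")
cv2.imwrite("pics/c1.png",cv2.cvtColor(np.hstack([cv2.resize(a["pixels"][150:350,250:500],(400,320)),cv2.resize(b["pixels"][150:350,180:430],(400,320))]),cv2.COLOR_RGB2BGR))
rel((0,150,157))
E
```

```text
time_s: 2.6
ee_pos: [545.9, 59.0, 244.5]
eef_rot: [0.518, -0.517, 0.482, -0.481]
wrist_force: [-3.4, 2.6, 7.6]
gripper_width: 0.3
time_s: 3.22
ee_pos: [530.6, 275.9, 321.4]
eef_rot: [0.52, -0.517, 0.481, -0.481]
wrist_force: [0.2, -0.8, 0.3]
gripper_width: 0.3
tip now [ -2.1 165.7 177.1] turn [ 0.002  0.003 -0.002] shift [0.032 0.04  0.004] t 3.325 F [-0.5 -1.  -0.6] w 0.1 q [0.28 0.22 1.53 0.   1.39 0.2 ]
```

View pics/c1.png

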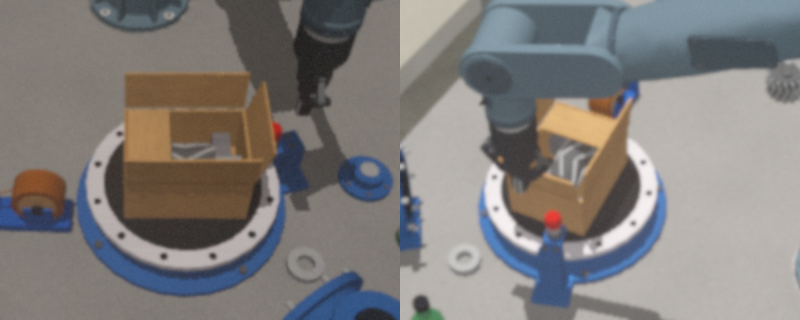

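```bash

python3 -m jog '[[[0,0,0,0.032,0.04,0.004,-1],[0,0,0,0.076,0.04,0.004,-1],[0,0,0,0.122,0.042,0.004,-1],[0,0,0,0.158,0.054,0.004,-1],[0,0,0,0.182,0.072,0.004,-1]]]'
python3 -m jog '[[[0,0,0,0.02,0.02,0,-1],[0,0,0,0.034,0.044,0,-1],[0,0,0,0.044,0.066,0,-1],[0,0,0,0.044,0.074,0,-1],[0,0,0,0.044,0.076,0,-1]]]'
python3 -c "
from m import *
rel((0,0,195))"
```

```text
time_s: 3.95
ee_pos: [538.2, 184.2, 281.8]
eef_rot: [0.519, -0.518, 0.482, -0.48]
wrist_force: [-0.7, 0.6, 0.2]
gripper_width: 0.0
time_s: 4.58
ee_pos: [540.0, 162.0, 244.5]
eef_rot: [-0.518, 0.519, -0.481, 0.48]
wrist_force: [-2.8, -3.5, 10.1]
gripper_width: 0.2
tip now [  0.7  51.1 103.5] turn [ 0.001  0.002 -0.001] shift [ 0.102 -0.183 -0.002] t 4.575 F [-2.8 -3.5 10.1] w 0.2 q [0.08 0.22 1.69 0.   1.24 0.  ]
```

```bash

python3 -m jog '[[[0,0,0,0.05,-0.11,0,-1],[0,0,0,0.1,-0.19,0.02,-1],[0,0,0,0.1,-0.19,0.12,-1],[0,0,0,0.1,-0.18,0.23,-1],[0,0,0,0.1,-0.14,0.25,-1]]]'
python3 - <<'E'
from m import *
a=camera("scene")
b=camera("side")
cv2.imwrite("pics/c2.png",cv2.cvtColor(np.hstack([cv2.resize(a["pixels"][150:350,250:500],(400,320)),cv2.resize(b["pixels"][150:350,180:430],(400,320))]),cv2.COLOR_RGB2BGR))
rel((120,0,161))
E
```

```text
time_s: 5.2
ee_pos: [671.3, 121.6, 313.8]
eef_rot: [0.519, -0.518, 0.481, -0.481]
wrist_force: [-0.1, 0.7, 0.5]
gripper_width: 0.2
tip now [125.    1.7 168.6] turn [ 0.005  0.002 -0.001] shift [ 0.003  0.015 -0.01 ] t 5.3 F [-1.1 -1.  -0.9] w 0.2 q [ 0.01  0.41  1.31  0.    1.43 -0.07]
```

View pics/c2.png

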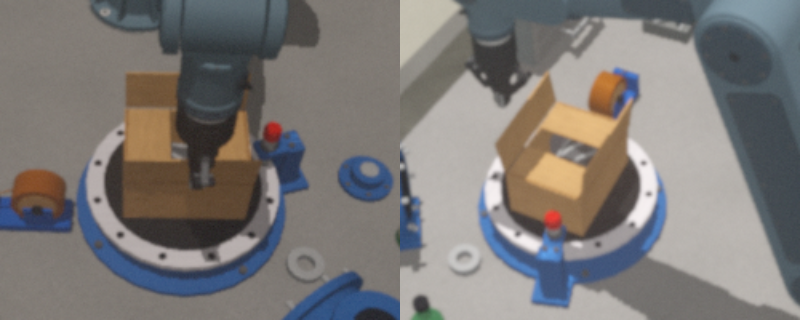

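```bash

python3 -m jog '[[[0,0,0,0.003,0.015,-0.014,-1],[0,0,0,0.003,0.015,-0.046,-1],[0,0,0,0.003,0.017,-0.082,-1],[0,0,0,0.003,0.023,-0.11,-1],[0,0,0,0.003,0.037,-0.138,-1]]]'
python3 -m jog '[[[0,0,0,0,0.018,-0.018,-1],[0,0,0,0,0.04,-0.032,-1],[0,0,0,0,0.064,-0.042,-1],[0,0,0,0,0.082,-0.048,-1],[0,0,0,0,0.09,-0.048,-1]]]'
python3 -c "
from m import *
rel((-120,0,195))"
```

```text
time_s: 5.92
ee_pos: [597.0, 115.2, 292.7]
eef_rot: [-0.517, 0.52, -0.483, 0.478]
wrist_force: [0.4, -0.1, 0.3]
gripper_width: -0.2
time_s: 6.55
ee_pos: [572.2, 113.4, 248.2]
eef_rot: [-0.517, 0.521, -0.483, 0.478]
wrist_force: [-11.6, 0.6, 23.0]
gripper_width: 0.1
tip now [ 29.3   0.3 107.2] turn [ 0.006  0.003 -0.001] shift [-0.001 -0.173 -0.3  ] t 6.55 F [-11.6   0.6  23. ] w 0.1 q [-0.01  0.26  1.63  0.    1.26 -0.08]
```

```bash

python3 -m jog '[[[0,0,0,0,-0.11,0,-1],[0,0,0,0,-0.19,-0.01,-1],[0,0,0,0,-0.19,-0.12,-1],[0,0,0,0,-0.18,-0.24,-1],[0,0,0,0,-0.13,-0.31,-1]]]'
python3 - <<'E'
from m import *
a=camera("scene")
b=camera("side")
cv2.imwrite("pics/c3.png",cv2.cvtColor(np.hstack([cv2.resize(a["pixels"][150:350,250:500],(400,320)),cv2.resize(b["pixels"][150:350,180:430],(400,320))]),cv2.COLOR_RGB2BGR))
rel((-120,0,161))
E
```

```text
time_s: 7.18
ee_pos: [417.2, 101.4, 315.4]
eef_rot: [-0.518, 0.52, -0.482, 0.479]
wrist_force: [0.8, 0.4, 0.4]
gripper_width: -0.2
tip now [-1.294e+02  1.000e-01  1.704e+02] turn [ 0.01   0.003 -0.001] shift [0.    0.019 0.019] t 7.275 F [0.5 0.1 0.4] w 0.2 q [-0.04 -0.17  1.94  0.    1.38 -0.12]
```

View pics/c3.png

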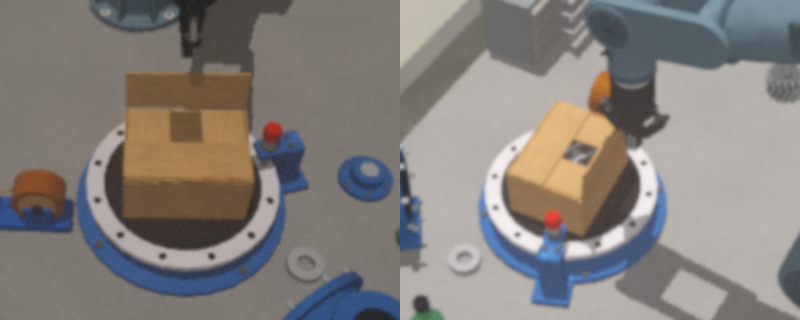

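```bash

python3 -m jog '[[[0,0,0,0,0.019,0.022,-1],[0,0,0,0,0.019,0.054,-1],[0,0,0,0,0.021,0.09,-1],[0,0,0,0,0.027,0.118,-1],[0,0,0,0,0.041,0.146,-1]]]'
python3 -m jog '[[[0,0,0,0,0.018,0.018,-1],[0,0,0,0,0.04,0.032,-1],[0,0,0,0,0.064,0.042,-1],[0,0,0,0,0.082,0.048,-1],[0,0,0,0,0.09,0.048,-1]]]'
python3 -m jog '[[[0,0,0,0,-0.04,0,-1],[0,0,0,0.0,-0.15,0,-0.5],[0,0,0,-0.08,-0.17,0,0],[0,0,0,-0.18,-0.17,-0.02,0.5],[0,0,0,-0.29,-0.17,-0.02,0.5]]]'
python3 - <<'E'
from m import *
a=camera("scene");b=camera("side");w=camera("wrist")
cv2.imwrite("pics/c4.png",cv2.cvtColor(np.hstack([cv2.resize(a["pixels"][150:350,250:500],(400,320)),cv2.resize(w["pixels"],(400,320))]),cv2.COLOR_RGB2BGR))
rel((-41,144,134))
for c in (a,b,w):
    W=cloud(c);h=cv2.cvtColor(c["pixels"],cv2.COLOR_RGB2HSV)
    m=(abs(W[...,0]-490)<60)&(abs(W[...,1]-252)<60)&(h[...,1]>150)&((h[...,0]<6)|(h[...,0]>174))&(h[...,2]>60)&(W[...,2]>120)
    L=(W[m]-C)@Rc; print("knob",m.sum(),np.nanmin(L,0),np.nanmedian(L,0),np.nanmax(L,0))
    top=W[m][:,2]>160
    if top.sum()>15: print("top circle",cv2.minEnclosingCircle(L[top][:,:2].astype(np.float32)))
L=flaps([a]);print("brown top z carton max",np.percentile(L[(abs(L[:,0])<70)&(abs(L[:,1])<95),2],[50,99]))
E
```

```text
time_s: 7.9
ee_pos: [488.4, 107.3, 289.5]
eef_rot: [-0.516, 0.522, -0.485, 0.476]
wrist_force: [0.6, -0.5, 0.5]
gripper_width: -0.2
time_s: 8.52
ee_pos: [511.5, 109.3, 247.7]
eef_rot: [-0.515, 0.523, -0.485, 0.476]
wrist_force: [-22.1, -2.6, 50.1]
gripper_width: 0.2
time_s: 9.15
ee_pos: [491.1, 254.1, 333.3]
eef_rot: [-0.515, 0.522, -0.485, 0.476]
wrist_force: [0.5, 0.9, 0.2]
gripper_width: 63.7
tip now [-41.8 147.7 191.7] turn [ 0.011  0.006 -0.001] shift [0.008 0.115 0.003] t 9.3 F [0.9 0.2 0.2] w 64.1 q [0.26 0.12 1.62 0.   1.42 0.18]
knob 102 [-50.94188779 130.88487695  75.7031065 ] [-33.85958376 142.37921617  93.53379904] [-23.05137276 156.4650841   99.2696709 ]
top circle ((-37.059146881103516, 144.80921936035156), 13.71285629272461)
knob 83 [-58.88331708 131.1109761   81.26788785] [-46.74688096 149.26786075  93.91814562] [-31.52204443 159.15295645 103.26400035]
top circle ((-45.711917877197266, 145.24114990234375), 14.193771362304688)
knob 1990 [-56.80582823 128.90421284  53.55810138] [-41.8446671  146.88372655  95.23055728] [-27.01706549 159.21832807  97.60708923]
top circle ((-42.18115234375, 144.46424865722656), 14.471835136413574)
brown top z carton max [107.84586376 111.64045846]
```

View pics/c4.png

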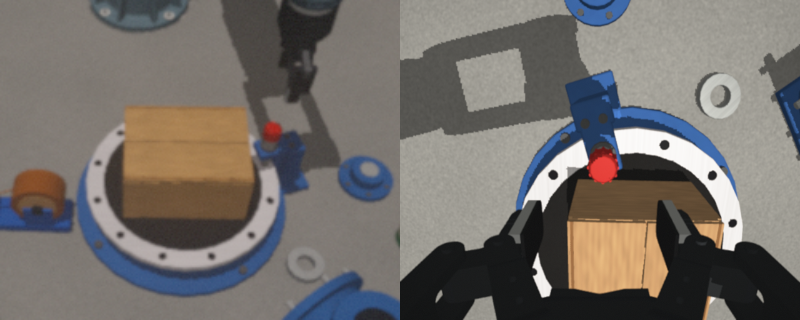

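```bash

python3 -m jog '[[[0.01,0.006,0,0.006,0.05,0,0.5],[0.01,0.006,0,0.006,0.11,0,0.5],[0.01,0.006,0,0.006,0.17,0,0.5],[0.01,0.006,0,0.006,0.225,0,0.5],[0.01,0.006,0,0.006,0.247,0,0.5]]]'
python3 - <<'E'
from m import *
w=camera("wrist");b=camera("side")
cv2.imwrite("pics/c5.png",cv2.cvtColor(np.hstack([cv2.resize(w["pixels"],(400,320)),cv2.resize(b["pixels"][200:350,200:350],(320,320))]),cv2.COLOR_RGB2BGR))
rel((-42,144.6,67))
E
```

```text
time_s: 9.93
ee_pos: [488.1, 251.0, 207.2]
eef_rot: [-0.517, 0.518, -0.483, 0.481]
wrist_force: [-0.1, 0.2, 1.0]
gripper_width: 64.4
tip now [-44.3 144.1  67. ] turn [ 0.002 -0.001 -0.001] shift [-0.001  0.     0.005] t 10.025 F [-0.4  0.7  0.3] w 63.8 q [0.26 0.23 1.75 0.   1.16 0.19]
```

View pics/c5.png

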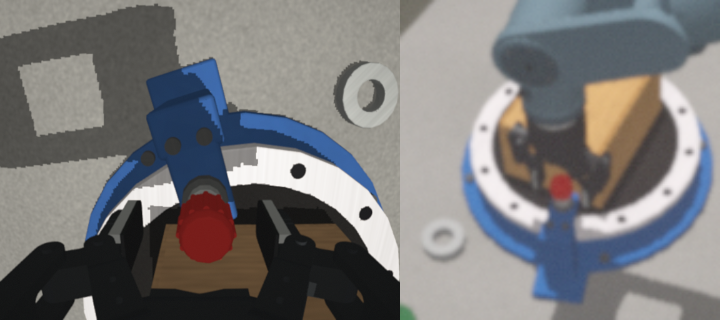

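The knob sits between the pads, at (205,230) in the wrist view, and the box is closed. Now gripping it.

```bash

python3 -m jog '[[[0,0,0,0,0,0.005,0],[0,0,0,0,0,0.005,-0.5],[0,0,0,0,0,0.005,-1],[0,0,0,0,0,0.005,-1],[0,0,0,0,0,0.005,-1]]]' 80
python3 -m jog '[[[0,0,0,0,0,0,-1],[0,0,0,0,0,0,-1],[0,0,0,0,-0.004,0,-1],[0,0,0,0,-0.006,0,-1],[0,0,0,0,-0.008,0,-1]]]'
python3 -c "
from m import *
rel((-42,144.6,81))"
```

```text
time_s: 10.65
ee_pos: [491.2, 251.7, 209.6]
eef_rot: [-0.517, 0.518, -0.483, 0.481]
wrist_force: [-2.5, -1.3, 6.2]
gripper_width: 25.8
time_s: 11.28
ee_pos: [491.2, 251.7, 213.2]
eef_rot: [-0.517, 0.518, -0.483, 0.481]
wrist_force: [4.3, 1.0, -10.9]
gripper_width: 25.9
tip now [-41.5 144.   72.2] turn [ 0.002 -0.    -0.001] shift [-0.001 -0.018 -0.001] t 11.275 F [  4.3   1.  -10.9] w 25.9 q [0.26 0.23 1.74 0.   1.17 0.19]
```

```bash

python3 -m jog '[[[0,0,0,0,-0.004,0,-1],[0,0,0,0,-0.008,0,-1],[0,0,0,0,-0.012,0,-1],[0,0,0,0,-0.016,0,-1],[0,0,0,0,-0.016,0,-1]]]'
python3 -m jog '[[[0,0,0,0,-0.004,0,-1],[0,0,0,0,-0.008,0,-1],[0,0,0,0,-0.008,0,-1],[0,0,0,0,-0.008,0,-1],[0,0,0,0,-0.008,0,-1]]]'
python3 - <<'E'
from m import *
rel((-42,144.6,81))
w=camera("wrist");b=camera("side");a=camera("scene")
cv2.imwrite("pics/c6.png",cv2.cvtColor(np.hstack([cv2.resize(w["pixels"],(400,320)),cv2.resize(b["pixels"][200:350,200:350],(320,320))]),cv2.COLOR_RGB2BGR))
for c in (a,b,w):
    W=cloud(c);h=cv2.cvtColor(c["pixels"],cv2.COLOR_RGB2HSV)
    m=(abs(W[...,0]-490)<30)&(abs(W[...,1]-252)<30)&(h[...,1]>150)&((h[...,0]<6)|(h[...,0]>174))&(h[...,2]>40)&(W[...,2]>120)
    if m.sum()>5: print("knob z",m.sum(),np.percentile(W[m][:,2],[50,90,95,99]).round(1))
E
```

```text
time_s: 11.9
ee_pos: [491.2, 251.6, 221.1]
eef_rot: [-0.517, 0.518, -0.483, 0.481]
wrist_force: [4.6, 1.4, -13.2]
gripper_width: 25.6
time_s: 12.52
ee_pos: [491.2, 251.6, 223.8]
eef_rot: [-0.517, 0.518, -0.483, 0.481]
wrist_force: [8.9, 3.0, -21.6]
gripper_width: 25.6
tip now [-41.5 144.   82.8] turn [ 0.002 -0.001 -0.001] shift [-0.001  0.004 -0.001] t 12.525 F [  8.9   3.  -21.6] w 25.6 q [0.26 0.22 1.74 0.   1.19 0.19]
knob z 17 [174.9 179.5 180.4 182.5]
knob z 36 [176.1 181.8 182.9 184.6]
knob z 7225 [177.2 178.4 178.6 179. ]
```

View pics/c6.png

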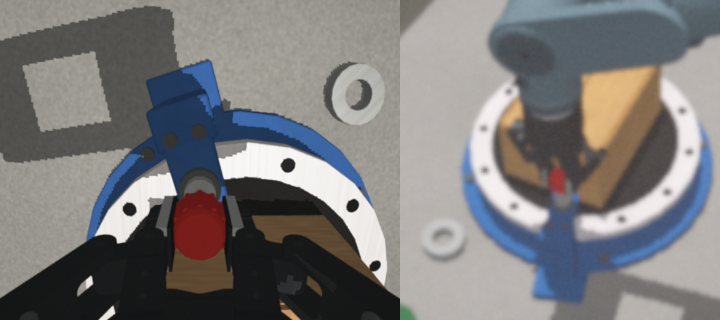

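```bash

python3 -m jog '[[[0,0,0,0,0,0,-1],[0,0,0,0,0,0,-1],[0,0,0,0,0,0,-1],[0,0,0,0,0,0,-1],[0,0,0,0,0,0,-1]]]'
python3 - <<'E'
from m import *
def kz():
    w=camera("wrist");W=cloud(w);h=cv2.cvtColor(w["pixels"],cv2.COLOR_RGB2HSV)
    m=(abs(W[...,0]-490)<30)&(abs(W[...,1]-252)<30)&(h[...,1]>150)&((h[...,0]<6)|(h[...,0]>174))&(W[...,2]>120)
    return np.percentile(W[m][:,2],[50,90])
a=camera("scene");L=flaps([a])
print("lid z",np.percentile(L[(abs(L[:,0])<70)&(abs(L[:,1])<95),2],[50,99]),"knob",kz(),observe()["wrist_force"])
E
```

```text
time_s: 13.3
ee_pos: [491.2, 251.6, 223.4]
eef_rot: [-0.517, 0.518, -0.483, 0.481]
wrist_force: [5.6, 1.5, -15.0]
gripper_width: 25.6
lid z [107.79682395 111.80183303] knob [176.89174207 178.00474538] [  5.38180907   1.07687663 -15.03093505]
```

```bash

python3 -m jog '[[[0,0,0,0,-0.002,0,-1],[0,0,0,0,-0.003,0,-1],[0,0,0,0,-0.003,0,-1],[0,0,0,0,-0.003,0,-1],[0,0,0,0,-0.003,0,-1]]]'
python3 -c "
from m import *
rel((-42,144.6,81)); print(close_job())"
```

```text
time_s: 14.02
ee_pos: [491.2, 251.6, 223.8]
eef_rot: [-0.517, 0.518, -0.483, 0.481]
wrist_force: [8.4, 3.2, -19.8]
gripper_width: 25.8
tip now [-41.5 144.   82.8] turn [ 0.002 -0.001 -0.001] shift [-0.001  0.004 -0.001] t 14.025 F [  8.4   3.2 -19.8] w 25.8 q [0.26 0.22 1.74 0.   1.19 0.19]
the job is handed in; nothing more can be done
None
```

The box is closed and I handed the job in at about 14 s with the gripper still holding the red knob fully up. `close_job()` reports no verdict.

- **Flaps:** I folded the two short flaps flat first, then the far long flap and the near one. The last camera check put the lid at about 108 mm in the carton frame, with the 99th percentile at 112 mm. That matches all four flaps lying flat.
- **Plunger:** I gripped the knob with the grip set to 80 N and pulled straight up. The knob's top rose to about 178 mm, against 164 mm at rest, which is the full 14 mm.
- **Pull force:** The last reading was about 20 N downward, more than the 15 N spring force at the stop, so the plunger is against its stop.
- **Reading that disagreed:** The grip width was 25.8 mm, a little under the 28 mm knob, which suggests the pads hold it slightly off its axis. I saw no slip.
- **Not measured:** I didn't measure the bystanders' positions again, but the arm never came near them and nothing looked moved in the pictures.

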